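# Hang the parts frame on the drying stand and test that it holds

## Robot

A 7-joint arm with a two-finger parallel gripper is mounted at the origin on a cart in front of the work surface, level with it; the furniture and walls round the work are solid. World frame = base frame: x ahead of the robot, y to its left, z up, the work surface at z = 0. Lengths are in m, angles in rad, forces in N, time in s.
With the tool pointing down it reaches from about 0.35 to 0.9 m from the base axis. Payload 8.1 kg.
Tool frame: the origin (TCP) lies on the centre line of the jaws, within the pads' length; the fingertips stand 19 mm ahead of it and the grasp point (between the pads) is the TCP (arm.tip_reach is the distance from the TCP to the fingertips, in m); z points along the fingers, y is the line along which they close (so a half turn about z gives the same grasp; the last joint's range is limited). The gripper opens to 92 mm and grips with 3 to 60 N. Pads are 19 mm wide; open, the fingers measure 130 mm over their backs; the gripper's body (75 mm by 190 mm) begins 47 mm behind the grasp point.
Start: joints at [1.233, 0.434, 0.025, 1.573, -0.012, 1.134, -0.075], TCP at [0.145, -0.608, 0.246] pointing down, gripper open.
Joint ranges: [-2.62, 2.62], [-0.44, 2.09], [-1.27, 1.32], [0.08, 2.57], [-1.32, 4.46], [0.12, 2], [-2.74, 2.74]. Speed limits (rad/s): [2.22, 2.22, 3.01, 3.01, 3.14, 3.14, 3.14].

## Interface

Orientations are given as a rotation vector (axis times angle).
In Python, from cell import arm gives the robot as it stands.
- The arm moves only by the tool arm_command, never from a script. Its argument "targets" is a list that holds one entry, the list of rows, each a list of 6 numbers: the shift along the tool's x, y, z in m, then the turn, a rotation vector about the tool's x, y, z in rad. A call has 1 to 10 rows; each row shifts and turns the commanded pose from where the row before left it, along the tool's axes as they then stand; what a row does not reach is not made up. A row lasts 1/8 s, in which the tool goes at most 62.5 mm and 10.7 degrees, less where a joint would pass 70% of its speed; a pose out of reach is approached as far as the arm can. A call with a gripper value outside its range is refused whole. "jaw" is the finger opening in m, from 0 to 0.0918, set as the call begins (left out, the last holds). The fingers move at their own pace and stop on an object; "newtons" is the grip in N (left out, the last holds). Time passes only in rows, so rows that do not move let the fingers close. It gives the time, the measured TCP pose, the force, the opening and the grip force at its end, in the units of the state.
- arm.observe(): the state, without advancing time (a new reading comes with each control period).
- arm.get_image(name): name is "side" or "top" or "wrist"; returns a dict with "pixels" (420x560x3 uint8, red, green, blue), "z_map" (420x560 float32, m along the optical axis (not along the pixel's ray), 0 where there is no reading), "fx", "fy", "cx", "cy" (pixels), "dist" ([k1, k2, p1, p2, k3] as OpenCV has them; the pictures are not rectified), "xyz" and "rotation" of the camera in the world; the wrist camera has in their place "T_tool_cam" (4x4, takes a point from camera to tool coordinates, whose origin is the TCP and whose axes are the flange's). Camera axes: x right, y down, z forward; pixel columns grow to the right and rows downward; lengths in m; the calibration is good to about 2 mm. A picture is of the moment at which its call begins: read the wrist's pose just before it.
- arm.sign_off(): hands the job in; it is judged then, once.
The state is a dict: "clock": time; "joints": joint angles; "dq": joint speeds; "joint_efforts": joint torques, N m; "position": TCP position; "ee_rot": TCP orientation; "force": force on the tool from outside, world axes, zero at the start; "ft_torque": the same for the moment, N m; "width": opening from 0.0 (shut) to 1.0 (fully open); "gripper_force": force on a finger pad.
Only numpy, scipy, OpenCV 4.12 (cv2) and the standard library are available. Lean on these libraries where they do the work, as an engineer would, in place of code of your own. Each camera call takes 0.05 s, during which the arm holds its last target. There are 200 camera calls.

## Task

Lift the moulded parts frame out of its wooden block and slip it over the drying stand's two wire hooks so that its top rail hangs in both. While still gripping it, tug it gently and steadily downward for about a second, with about 10 N on the hooks and never as much as 20 N, to confirm it is held, then let go and leave it hanging level and still. Do not drop the frame, and leave the bottles, jar and cup where they stand.

Things in the scene. Friction and masses are not known exactly. Their poses are not given: they have to be found in the camera images.
- frame: Upright grey moulded parts frame, 0.12 kg, with an aluminium top rail. Origin: rail centre; rail 150 mm long (y), 8 thick (x), 14 high (z up); grip it from above at mid-length across the 8 mm. Side bars (6 mm) at y = +-64 mm; 6 mm bottom bar, underside 88 mm below the origin. Starts loosely in the block's slot, leaning a few degrees at most, origin 98 mm up. May be hung either way round.
- block: Fixed wooden block, 50 (x) x 150 (y) x 30 mm high, with a slot along its y, 7.5 mm wide and 20 mm deep, that holds the frame's bottom bar. Origin: centre of its underside, on the table. Beware: a big fixed black drying box stands on the table's left side, taller than the stand, farther from the robot than about x = 0.53 m and left of about y = 0.26 m; keep arm and gripper clear of it.
- stand: Fixed stand. Origin: on the table, below the middle of the hanging place; +x points to the post (14 mm thick, 186 high, at x = +85 mm), z up. Base 12 mm high, x -30 to 105, y +-55 mm. Two 6 mm wire arms run from the post in -x, at y = +-42 mm, to upturned hooks at x = 0, tips at x = -18. The rail shall lie across both, along y; both arms pass through the frame's opening, put on from the -x side.
- glue_bottle: Loose dropper bottle, 34 mm across, 102 mm high, between block and stand; origin at the centre of its underside. Leave it alone.
- paint_5: Loose paint jar, 34 mm across, 56 mm high, near the table's front edge; origin at the centre of its underside. Leave it alone.
- mixing_cup_1: Loose small cup, 43 mm across, 32 mm high, near the table's front edge; origin at the centre of its underside. Leave it alone.
- thinner_1: Loose flat bottle, 45 x 67 x 132 mm, farther back on the table; origin at the centre of its underside. Leave it alone.
- hang_low (a point): Hung rail's centre if the hooks are clamped lowest: 127 mm above the stand's origin. Their real height is unmeasured, 0 to 30 mm higher: feel for it. Arm tops lie 7 mm below the hung rail's centre. Front lip and rear prong: 14 mm apart at the arm, 24 mm at the tips, which are 16 mm above the arm top. A rail centre 185 mm up clears every height. Arms spring down 1 mm per 4 N, at most 8 mm.

How it is judged:
On the way, in this order (a step that is already met when the one before it is completed fails the run):
1. the frame is lifted clear of the block, in the fingers (z of frame in the frame of block above 0.125 m and contact force between the fingers and frame above 1 N and contact force between frame and stand below 0.1 N), for 0.1 s.
2. the rail lies in both hooks and, still gripped, is tugged down: at least 5 N on the hooks for 0.5 s (contact force between frame and stand above 5 N and contact force between the fingers and frame above 1 N and x of frame in the frame of stand between -0.006 and 0.006 m and y of frame in the frame of stand between -0.02 and 0.02 m and angle between frame's own z axis and vertical below 0.15 rad and height (world z) of frame above 0.115 m), for 0.5 s.
At the end, for the whole second after the job is handed in: The frame hangs still on the stand with its rail in both cradles: rail centre within 6 mm front to back and 20 mm sideways of the middle, leaning under 0.15 rad, at least 120 mm above the table, its weight on the hooks and released (x of frame in the frame of stand between -0.006 and 0.006 m and y of frame in the frame of stand between -0.02 and 0.02 m and angle between frame's own z axis and vertical below 0.15 rad and height (world z) of frame above 0.12 m and contact force between frame and stand above 0.4 N and linear speed of frame below 0.03 m/s); the robot touches nothing.
It fails at once if the frame presses on the stand with more than 20 N (contact force between frame and stand above 20 N).
It fails at once if the frame is dropped (height (world z) of frame below 0.075 m).
It fails at once if a bottle, the jar or the cup is shifted by more than 25 mm (distance of any of glue_bottle, paint_5, mixing_cup_1, thinner_1 from where it was at the start of the episode above 0.025 m).
It also fails if it takes over 59 s, if anything falls off the work surface, if the arm or the gripper's body presses on something with over 40 N, if the wrist force passes 120 N, or if a joint passes its speed limit or range.

## Working session

There is one attempt and no reset: what is moved stays moved. The work goes in short steps, Python scripts to look and compute and a tool call to move; the robot and the scene stay as the last step left them, time stands still between calls to the robot, and variables do not carry over. Pictures are saved under pics/ and viewed, at most 10 in all, crops included, and the job is handed in when it is done.

Besides the shell and the picture viewer there is one more tool, called after "Request:" by a JSON object that holds its "op" and its "data". arm_command: Moves the arm, as the interface text tells. Its arguments: {"type":"object","properties":{"targets":{"type":"array","items":{"type":"array","items":{"type":"array","items":{"type":"number"}}}},"jaw":{"type":"number"},"newtons":{"type":"number"}},"required":["targets"]}

```bash
mkdir -p pics; ls; cat > h.py <<'E'
import numpy as np, cv2
from cell import arm
from scipy.spatial.transform import Rotation as R
def cam(n):
    s=arm.observe(); im=arm.get_image(n)
    K=np.array([[im['fx'],0,im['cx']],[0,im['fy'],im['cy']],[0,0,1.]])
    if 'T_tool_cam' in im:
        T=np.eye(4); T[:3,:3]=R.from_rotvec(s['ee_rot']).as_matrix(); T[:3,3]=s['position']; T=T@np.array(im['T_tool_cam'])
    else:
        T=np.eye(4); r=np.array(im['rotation'],float)
        T[:3,:3]=r if r.shape==(3,3) else R.from_rotvec(r).as_matrix(); T[:3,3]=im['xyz']
    return im,K,np.array(im['dist'],float),T
def cloud(c):
    im,K,d,T=c; z=im['z_map']; h,w=z.shape
    v,u=np.mgrid[:h,:w]; p=cv2.undistortPoints(np.stack([u,v],-1).reshape(-1,1,2).astype(np.float64),K,d).reshape(h,w,2)
    P=np.dstack([p,np.ones((h,w))])*z[...,None]
    P=P@T[:3,:3].T+T[:3,3]; P[z==0]=np.nan
    return P
def ray(c,uv,zplane):
    im,K,d,T=c; p=cv2.undistortPoints(np.array(uv,float).reshape(-1,1,2),K,d).reshape(-1,2)
    D=np.c_[p,np.ones(len(p))]@T[:3,:3].T
    return T[:3,3]+D*((zplane-T[2,3])/D[:,2])[:,None]
def save(c,n): cv2.imwrite('pics/'+n,cv2.cvtColor(c[0]['pixels'],cv2.COLOR_RGB2BGR))
E
python3 - <<'E'
from h import *
s=arm.observe();print(s)
for n in('top','side'):
    c=cam(n);save(c,n+'.png');print(n,c[3].round(3).tolist(),c[1].round(1).tolist(),c[2]); np.save(n+'.npy',cloud(c))
E
```

```text
pics
{'clock': 0.0, 'joints': array([ 1.23343628,  0.43521021,  0.02497075,  1.574115  , -0.01161773,
        1.13395733, -0.07507982]), 'dq': array([ 1.53985844e-03, -6.14818177e-05,  7.76260980e-04, -1.94453755e-03,
       -6.21882620e-04, -1.05001925e-04, -7.82929989e-05]), 'joint_efforts': array([ 1.13356066e-04, -6.67849231e+01,  9.84904803e-01, -3.14457178e+01,
       -6.04145718e-02,  4.27598739e-02,  1.59487986e-04]), 'position': array([ 0.14522343, -0.60740221,  0.24494591]), 'ee_rot': array([-3.11848077e+00, -3.67650357e-01,  4.75683317e-04]), 'force': array([-0.36395687, -0.64729029, -0.11672611]), 'ft_torque': array([ 0.02542041,  0.00836544, -0.03186067]), 'gripper_force': 0.0, 'width': 1.003896991393069}
top [[-0.021, -0.995, 0.093, 0.464], [-1.0, 0.022, 0.011, 0.012], [-0.013, -0.093, -0.996, 0.943], [0.0, 0.0, 0.0, 1.0]] [[449.7, 0.0, 279.7], [0.0, 449.7, 201.7], [0.0, 0.0, 1.0]] [-0.12660224  0.          0.          0.          0.        ]
side [[0.983, -0.123, 0.134, 0.354], [-0.181, -0.587, 0.789, -0.974], [-0.018, -0.8, -0.6, 0.853], [0.0, 0.0, 0.0, 1.0]] [[535.1, 0.0, 279.0], [0.0, 535.1, 211.2], [0.0, 0.0, 1.0]] [-0.1245793  0.         0.         0.         0.       ]
```

View pics/top.png

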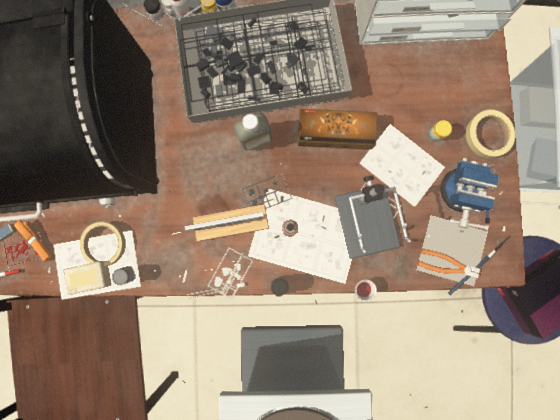

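View pics/side.png

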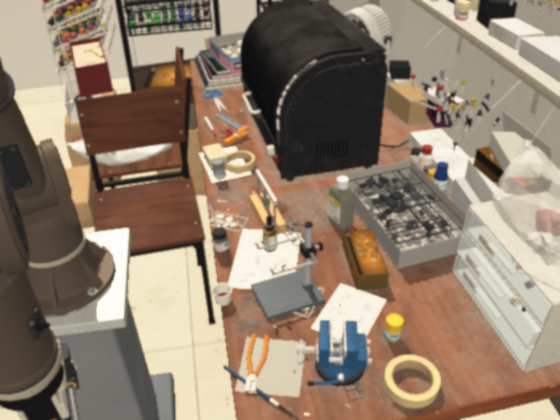

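The top view shows the block and rail around (230,220), the glue bottle at (290,227), and the stand base around (368,222) with its post at (373,185). The drying box fills the upper left. Next I crop closer and use the depth.

```bash
python3 - <<'E'
import cv2,numpy as np
a=cv2.imread('pics/top.png');cv2.imwrite('pics/crop.png',cv2.resize(a[165:270,185:425],None,fx=3.3,fy=3.3,interpolation=cv2.INTER_CUBIC))
P=np.load('top.npy')
def fit(m,n):
    q=P[m]; xy=q[:,:2].astype(np.float32); r=cv2.minAreaRect(xy); print(n,m.sum(),'med',np.nanmedian(q,0).round(4),'rect',np.round(r[0],4),np.round(r[1],4),round(r[2],1), 'box',cv2.boxPoints(r).round(3).tolist())
v,u=np.mgrid[:420,:560]
def roi(u0,u1,v0,v1):return (u>=u0)&(u<u1)&(v>=v0)&(v<v1)
Z=P[...,2]
fit(roi(185,275,195,245)&(Z>.08)&(Z<.125),'rail')
fit(roi(185,275,195,245)&(Z>.022)&(Z<.038),'block')
fit(roi(280,300,215,240)&(Z>.03),'glue')
fit(roi(325,415,180,265)&(Z>.008)&(Z<.018),'base')
fit(roi(325,425,170,265)&(Z>.172)&(Z<.2),'post')
fit(roi(325,425,170,265)&(Z>.1)&(Z<.17),'wires')
fit(roi(230,275,105,160)&(Z>.05),'thinner')
m=roi(325,425,170,265)&(Z>.1)
for p,q in zip(np.argwhere(m)[::6],P[m][::6]): print(p[::-1],q.round(3),end=';')
E
```

```text
rail 369 med [0.5094 0.1266 0.1043] rect [0.5099 0.127 ] [0.0083 0.1491] 9.4 box [[0.49399998784065247, 0.20000000298023224], [0.5180000066757202, 0.05299999937415123], [0.5260000228881836, 0.05400000140070915], [0.5019999742507935, 0.20100000500679016]]
block 1317 med [0.5065 0.1223 0.0296] rect [0.5105 0.124 ] [0.0505 0.1487] 9.3 box [[0.4740000069141388, 0.19300000369548798], [0.49799999594688416, 0.04699999839067459], [0.546999990940094, 0.054999999701976776], [0.5230000019073486, 0.20100000500679016]]
glue 224 med [0.4952 0.0032 0.0736] rect [0.4962 0.0036] [0.0332 0.0298] 0.6 box [[0.4790000021457672, 0.017999999225139618], [0.47999998927116394, -0.012000000104308128], [0.5130000114440918, -0.010999999940395355], [0.5130000114440918, 0.01899999938905239]]
base 2758 med [ 0.4997 -0.1602  0.0121] rect [ 0.5073 -0.1593] [0.1357 0.1094] 11.8 box [[0.4300000071525574, -0.11999999731779099], [0.4519999921321869, -0.22699999809265137], [0.5849999785423279, -0.19900000095367432], [0.5630000233650208, -0.09200000017881393]]
post 80 med [ 0.5547 -0.1494  0.1856] rect [ 0.5549 -0.1491] [0
[... 4801 characters left out ...]
0.12 ];[358 232] [ 0.482 -0.121  0.121];[357 233] [ 0.481 -0.119  0.118];[405 233] [ 0.478 -0.208  0.12 ];[362 234] [ 0.478 -0.126  0.135];[359 235] [ 0.477 -0.12   0.133];[406 235] [ 0.475 -0.209  0.121];[362 236] [ 0.475 -0.126  0.131];[360 237] [ 0.473 -0.123  0.131];[359 238] [ 0.471 -0.122  0.123];[408 238] [ 0.469 -0.21   0.131];[406 239] [ 0.467 -0.207  0.128];[360 240] [ 0.468 -0.124  0.122];[410 240] [ 0.465 -0.212  0.137];[409 241] [ 0.464 -0.21   0.138];[409 242] [ 0.462 -0.21   0.136];[361 244] [ 0.46  -0.125  0.124];[363 245] [ 0.459 -0.129  0.12 ];[363 247] [ 0.455 -0.128  0.127];[362 249] [ 0.451 -0.125  0.131];[364 250] [ 0.45  -0.128  0.136];[364 252] [ 0.446 -0.128  0.137];
```

View pics/crop.png

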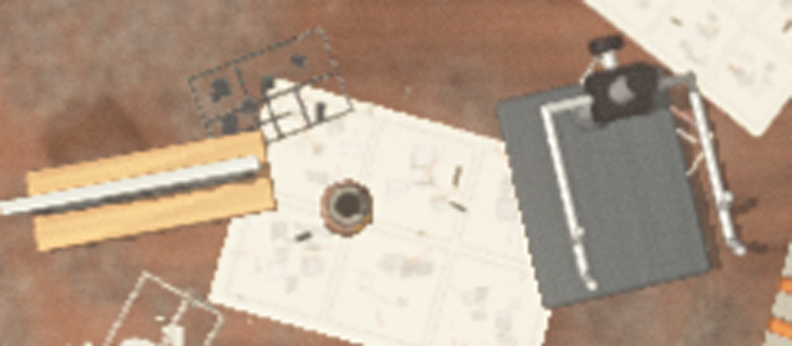

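Request:
{"op": "arm_command", "data": {"targets": [[[0, 0, -0.006, 0, 0, -0.15], [0, 0, -0.006, 0, 0, -0.15], [0, 0, -0.006, 0, 0, -0.15], [0, 0, -0.006, 0, 0, -0.15], [0, 0, -0.006, 0, 0, -0.15], [0, 0, -0.006, 0, 0, -0.15], [0, 0, -0.006, 0, 0, -0.15], [0, 0, -0.006, 0, 0, -0.15], [0, 0, -0.006, 0, 0, -0.15], [0, 0, -0.006, 0, 0, -0.15]]]}}

```text
clock: 1.35
position: [0.1453, -0.6076, 0.3054]
ee_rot: [-2.026, -2.4, -0.001]
force: [0.6, -0.5, 0.0]
width: 0.999
gripper_force: 0.0
```

Request:
{"op": "arm_command", "data": {"targets": [[[0.0416, 0.03, 0, 0, 0, 0], [0.0416, 0.03, 0, 0, 0, 0], [0.0416, 0.03, 0, 0, 0, 0], [0.0416, 0.03, 0, 0, 0, 0], [0.0416, 0.03, 0, 0, 0, 0], [0.0416, 0.03, 0, 0, 0, 0], [0.0416, 0.03, 0, 0, 0, 0], [0.0416, 0.03, 0, 0, 0, 0]]]}}

```text
clock: 2.35
position: [0.3282, -0.2387, 0.3056]
ee_rot: [2.032, 2.396, -0.0]
force: [-0.1, -0.6, -0.4]
width: 1.001
gripper_force: 0.0
```

Request:
{"op": "arm_command", "data": {"targets": [[[0.0416, 0.03, 0, 0, 0, 0], [0.0416, 0.03, 0, 0, 0, 0], [0.0416, 0.03, 0, 0, 0, 0], [0.0416, 0.03, 0, 0, 0, 0], [0.0416, 0.03, 0, 0, 0, 0], [0.0416, 0.03, 0, 0, 0, 0], [0.0416, 0.03, 0, 0, 0, 0], [0.0416, 0.03, 0, 0, 0, 0], [0, 0, 0, 0, 0, 0], [0, 0, 0, 0, 0, 0]]]}}

```text
clock: 3.6
position: [0.51, 0.1268, 0.3052]
ee_rot: [-2.031, -2.396, 0.002]
force: [0.4, -0.5, 0.1]
width: 1.0
gripper_force: 0.0
```

```bash
cat >> h.py <<'E'
def totool(dw):  # world shift -> tool axes
    s=arm.observe(); return R.from_rotvec(s['ee_rot']).inv().apply(dw)
def st():
    s=arm.observe(); m=R.from_rotvec(s['ee_rot']).as_matrix()
    print('t',round(s['clock'],2),'pos',s['position'].round(4),'yaw y',round(np.degrees(np.arctan2(m[1,1],m[0,1])),2),'z',m[:,2].round(3),'F',s['force'].round(2),'w',round(s['width']*91.8,2),'g',round(s['gripper_force'],2),'q',s['joints'].round(2))
E
python3 - <<'E'
from h import *
st(); c=cam('wrist');save(c,'w1.png');P=cloud(c)
Z=P[...,2]
m=(Z>.09)&(Z<.12)&(abs(P[...,0]-.51)<.06)&(abs(P[...,1]-.127)<.1)
print(m.sum()); r=cv2.minAreaRect(P[m][:,:2].astype(np.float32)); print(r, np.median(P[m],0))
E
```

```text
t 3.6 pos [0.51   0.1268 0.3052] yaw y 9.42 z [-0.001 -0.001 -1.   ] F [ 0.39 -0.52  0.05] w 91.82 g 0.0 q [ 0.3   0.35 -0.86  1.67  0.27  1.25 -0.45]
1159
((0.5094648003578186, 0.1268041729927063), (0.00774765107780695, 0.14964786171913147), 9.26005744934082) [0.5080507 0.1335312 0.1050895]
```

Wrist depth gives the rail at (0.5095, 0.1268), its top at z = 0.105, and its size and yaw agree with the top view. I'll grip 15 mm above the rail centre so the gripper body clears the stand's post later.

Request:
{"op": "arm_command", "data": {"targets": [[[0, 0, 0.045, 0, 0, 0], [0, 0, 0.045, 0, 0, 0], [0, 0, 0.045, 0, 0, 0], [0, 0, 0.025, 0, 0, 0], [0, 0, 0.016, 0, 0, 0], [0, 0, 0.016, 0, 0, 0], [0, 0, 0, 0, 0, 0], [0, 0, 0, 0, 0, 0]]], "jaw": 0.035}}

```text
clock: 4.65
position: [0.5108, 0.1273, 0.1144]
ee_rot: [2.032, 2.395, 0.001]
force: [-0.7, -0.6, -0.1]
width: 0.382
gripper_force: 0.0
```

Request:
{"op": "arm_command", "data": {"targets": [[[0, 0, 0, 0, 0, 0], [0, 0, 0, 0, 0, 0], [0, 0, 0, 0, 0, 0], [0, 0, 0, 0, 0, 0], [0, 0, 0, 0, 0, 0], [0, 0, 0, 0, 0, 0]]], "jaw": 0, "newtons": 40}}

```text
clock: 5.4
position: [0.5105, 0.1271, 0.1139]
ee_rot: [2.032, 2.396, 0.0]
force: [0.2, -0.4, 4.4]
width: 0.082
gripper_force: 40.0
```

Request:
{"op": "arm_command", "data": {"targets": [[[0, 0, -0.005, 0, 0, 0], [0, 0, -0.01, 0, 0, 0], [0, 0, -0.015, 0, 0, 0], [0, 0, -0.02, 0, 0, 0], [0, 0, -0.025, 0, 0, 0], [0, 0, -0.025, 0, 0, 0], [0, 0, -0.025, 0, 0, 0], [0, 0, -0.015, 0, 0, 0], [0, 0, 0, 0, 0, -0.042], [0, 0, 0, 0, 0, 0]]]}}

```text
clock: 6.65
position: [0.5099, 0.1268, 0.2529]
ee_rot: [-1.98, -2.439, 0.002]
force: [-0.3, 0.7, -2.0]
width: 0.077
gripper_force: 40.0
```

```bash
python3 - <<'E'
from h import *
st(); s=arm.observe(); print(totool(np.array([.392,-.1835,s['position'][2]])-s['position']))
c=cam('top');P=cloud(c)
m=(abs(P[...,2]-.247)<.0)|((P[...,2]>.225)&(P[...,2]<.25)&(abs(P[...,0]-.51)<.06)&(abs(P[...,1]-.127)<.1))
c=cam('wrist');P=cloud(c);save(c,'w2.png')
E
```

```text
t 6.65 pos [0.5099 0.1268 0.2529] yaw y 11.86 z [-0.001 -0.    -1.   ] F [-0.25  0.71 -2.05] w 7.1 g 39.97 q [ 0.29  0.39 -0.85  1.75  0.32  1.14 -0.45]
[-2.79428138e-01 -1.79171533e-01  2.79367593e-04]
```

View pics/w2.png

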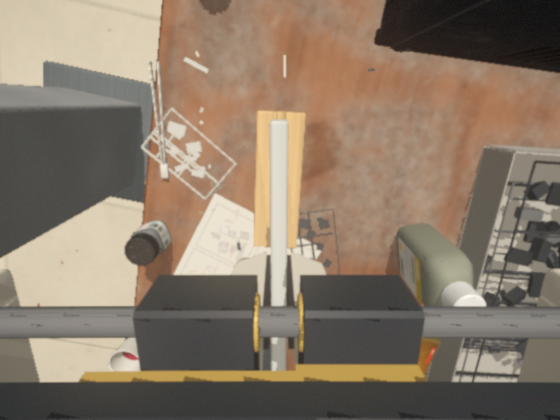

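The rail is held straight between the fingers (columns 270–288, far end at row 121) and the block below is empty. Next I move in front of the stand.

Request:
{"op": "arm_command", "data": {"targets": [[[-0.018, -0.0112, 0, 0, 0, 0], [-0.035, -0.0224, 0, 0, 0, 0], [-0.035, -0.0224, 0, 0, 0, 0], [-0.035, -0.0224, 0, 0, 0, 0], [-0.035, -0.0224, 0, 0, 0, 0], [-0.035, -0.0224, 0, 0, 0, 0], [-0.035, -0.0224, 0, 0, 0, 0], [-0.034, -0.0224, 0, 0, 0, 0], [-0.018, -0.0112, 0, 0, 0, 0], [0, 0, 0, 0, 0, 0]]]}}

```text
clock: 8.0
position: [0.3912, -0.185, 0.253]
ee_rot: [-1.985, -2.434, 0.001]
force: [0.1, 0.5, -1.7]
width: 0.079
gripper_force: 40.0
```

Request:
{"op": "arm_command", "data": {"targets": [[[0, 0, 0.008, 0, 0, 0], [0, 0, 0.012, 0, 0, 0], [0, 0, 0.015, 0, 0, 0], [0, 0, 0.01, 0, 0, 0], [0, 0, 0.005, 0, 0, 0], [0, 0, 0, 0, 0, 0]]]}}

```text
clock: 8.75
position: [0.3921, -0.1835, 0.2034]
ee_rot: [-1.981, -2.438, -0.0]
force: [-0.0, -0.2, -0.4]
width: 0.085
gripper_force: 40.0
```

```bash
python3 - <<'E'
from h import *
st()
O=np.array([.4706,-.1670]);a=np.radians(11.8);ex=np.array([np.cos(a),np.sin(a)]);ey=np.array([-ex[1],ex[0]])
for n in('top','wrist','side'):
    c=cam(n);P=cloud(c);save(c,'a_'+n+'.png')
    q=P[...,:2]-O; X=q@ex;Y=q@ey;Z=P[...,2]
    m=(Z>.165)&(Z<.205)&(abs(X+.08)<.012)&(abs(Y)<.1)
    print(n,'rail',m.sum(), [ (f(X[m]).round(4),f(Y[m]).round(4),f(Z[m]).round(4)) for f in (np.min,np.median,np.max)] if m.any() else '')
    for sg in(1,-1):
        m=(abs(Y-sg*.042)<.008)&(X>.022)&(X<.07)&(Z>.09)&(Z<.16)
        if m.any():print(' arm',sg,m.sum(),'Ymed',np.median(Y[m]).round(4),'Z p50,p90',np.percentile(Z[m],[50,90]).round(4))
        m=(abs(Y-sg*.042)<.01)&(X>-.03)&(X<.03)&(Z>.126)&(Z<.17)
        if m.any():print(' tips',sg,m.sum(),np.c_[X[m],Y[m],Z[m]].round(3)[np.argsort(X[m])][::max(1,m.sum()//10)].tolist())
E
```

```text
t 8.75 pos [ 0.3921 -0.1835  0.2034] yaw y 11.81 z [-0.  0. -1.] F [-0.01 -0.21 -0.4 ] w 7.77 g 39.97 q [ 0.97  0.26 -0.77  2.03  0.23  0.94  0.29]
top rail 188 [(np.float64(-0.083), np.float64(0.023), np.float64(0.1671)), (np.float64(-0.0777), np.float64(0.0506), np.float64(0.1943)), (np.float64(-0.0744), np.float64(0.0761), np.float64(0.1976))]
 arm 1 86 Ymed 0.0419 Z p50,p90 [0.1207 0.1227]
 tips 1 37 [[-0.016, 0.041, 0.136], [-0.015, 0.041, 0.136], [-0.013, 0.04, 0.135], [-0.012, 0.045, 0.128], [-0.011, 0.043, 0.132], [-0.009, 0.042, 0.131], [0.009, 0.041, 0.127], [0.011, 0.042, 0.133], [0.013, 0.041, 0.134], [0.014, 0.039, 0.135], [0.016, 0.044, 0.134], [0.017, 0.043, 0.138], [0.019, 0.042, 0.133]]
 arm -1 88 Ymed -0.0412 Z p50,p90 [0.1207 0.1223]
 tips -1 11 [[0.012, -0.04, 0.133], [0.013, -0.039, 0.13], [0.013, -0.043, 0.137], [0.014, -0.041, 0.138], [0.014, -0.04, 0.134], [0.015, -0.043, 0.137], [0.016, -0.041, 0.136], [0.016, -0.04, 0.135], [0.017, -0.044, 0.136], [0.017, -0.042, 0.136], [0.018, -0.04, 0.136]]
wrist rail 4340 [(np.float64(-0.0919), np.float64(-0.0552), np.fl
[... 905 characters left out ...]
loat64(0.1941)), (np.float64(-0.0683), np.float64(0.0132), np.float64(0.2049))]
 arm 1 61 Ymed 0.0415 Z p50,p90 [0.1199 0.1223]
 tips 1 30 [[-0.019, 0.041, 0.136], [-0.017, 0.041, 0.135], [-0.015, 0.04, 0.138], [-0.014, 0.043, 0.127], [-0.011, 0.044, 0.128], [0.008, 0.042, 0.131], [0.01, 0.042, 0.133], [0.012, 0.04, 0.132], [0.013, 0.042, 0.138], [0.014, 0.039, 0.137]]
 arm -1 68 Ymed -0.0427 Z p50,p90 [0.1198 0.1222]
 tips -1 31 [[-0.018, -0.043, 0.134], [-0.017, -0.044, 0.132], [-0.016, -0.042, 0.135], [-0.014, -0.042, 0.126], [-0.012, -0.044, 0.13], [0.009, -0.043, 0.127], [0.01, -0.041, 0.132], [0.012, -0.043, 0.139], [0.012, -0.041, 0.129], [0.013, -0.044, 0.131], [0.017, -0.04, 0.132]]
```

View pics/a_side.png

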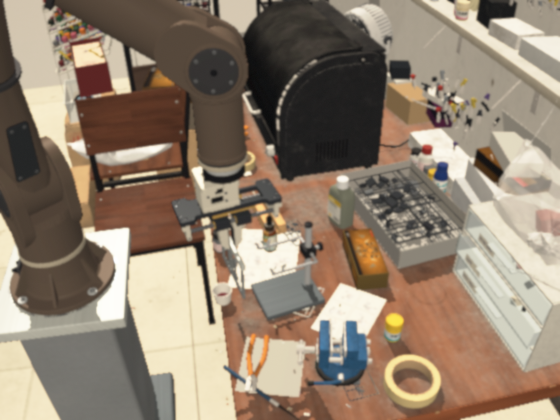

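Side view: the gripper body, around (230,205), lies along stand x; hooks at (285,240)–(310,265) are clear. All three cameras put the arm tops at about 0.121, so the rail should seat near 0.128. I advance over the cradles and tilt slightly so the body clears the post.

Request:
{"op": "arm_command", "data": {"targets": [[[0, 0.005, 0, 0, 0, 0], [0, 0.012, 0, 0, 0, 0], [0, 0.015, 0, 0, 0, 0], [0, 0.015, 0, 0, 0, 0], [0, 0.015, 0, 0, 0, 0], [0, 0.011, 0, 0, 0, 0], [0, 0.0055, 0, 0, 0, 0], [0, 0, 0, -0.025, 0, 0], [0, 0, 0, -0.025, 0, 0], [0, 0, 0, 0, 0, 0]]]}}

```text
clock: 10.15
position: [0.468, -0.1682, 0.2038]
ee_rot: [1.962, 2.411, 0.059]
force: [-0.2, -0.1, -0.5]
width: 0.08
gripper_force: 40.0
```

```bash
cat >> h.py <<'E'
O=np.array([.4706,-.1670]);a=np.radians(11.8);ex=np.array([np.cos(a),np.sin(a)]);ey=np.array([-ex[1],ex[0]])
def rail(zr,names=('top','wrist')):
    for n in names:
        c=cam(n);P=cloud(c);q=P[...,:2]-O;X=q@ex;Y=q@ey;Z=P[...,2]
        m=(abs(Z-zr-.004)<.012)&(abs(X)<.014)&(abs(Y)<.09)&(abs(Y)>.03)&(abs(abs(Y)-.042)>.006)
        for sg in(1,-1):
            k=m&(sg*Y>0)
            if k.sum()>5:print(n,sg,k.sum(),'X',np.percentile(X[k],[5,50,95]).round(4),'Ymax',(sg*np.max(sg*Y[k])).round(4),'Z50,90',np.percentile(Z[k],[50,90]).round(4))
def tcp():
    st();s=arm.observe();m=R.from_rotvec(s['ee_rot']).as_matrix();p=s['position']+m[:,2]*.0155;q=p[:2]-O
    print('rail est stand xyz',(q@ex).round(4),(q@ey).round(4),p[2].round(4))
E
python3 - <<'E'
from h import *
tcp();rail(.188)
E
```

```text
t 10.15 pos [ 0.468  -0.1682  0.2038] yaw y 11.72 z [ 0.049  0.009 -0.999] F [-0.21 -0.06 -0.52] w 7.31 g 39.97 q [ 0.86  0.35 -0.76  1.92  0.28  0.93  0.17]
rail est stand xyz -0.002 -0.0006 0.1883
top 1 107 X [-0.0048 -0.0009  0.0029] Ymax 0.0747 Z50,90 [0.1946 0.1966]
wrist 1 1325 X [-0.0055 -0.0021  0.0016] Ymax 0.0739 Z50,90 [0.1949 0.1958]
wrist -1 202 X [-0.0058 -0.0022  0.0015] Ymax -0.0554 Z50,90 [0.195  0.1957]
```

Request:
{"op": "arm_command", "data": {"targets": [[[0, 0.0015, 0.003, 0, 0, 0], [0, -0.0004, 0.008, 0, 0, 0], [0, -0.0005, 0.01, 0, 0, 0], [0, -0.0005, 0.01, 0, 0, 0], [0, -0.0004, 0.008, 0, 0, 0], [0, -0.0002, 0.004, 0, 0, 0], [0, -0.0001, 0.002, 0, 0, 0], [0, 0, 0, 0, 0, 0], [0, 0, 0, 0, 0, 0]]]}}

```text
clock: 11.38
position: [0.4708, -0.1672, 0.159]
ee_rot: [1.961, 2.413, 0.06]
force: [0.2, -0.8, -1.5]
width: 0.083
gripper_force: 40.0
```

```bash
python3 - <<'E'
from h import *
tcp();rail(.143); tcp()
c=cam('side');save(c,'s3.png');im=c[0]['pixels'][180:300,200:350];cv2.imwrite('pics/s3c.png',cv2.cvtColor(cv2.resize(im,None,fx=4,fy=4,interpolation=cv2.INTER_CUBIC),cv2.COLOR_RGB2BGR))
E
```

```text
t 11.38 pos [ 0.4708 -0.1672  0.159 ] yaw y 11.8 z [ 0.049  0.01  -0.999] F [ 0.21 -0.84 -1.54] w 7.61 g 39.97 q [ 0.82  0.41 -0.73  1.97  0.34  0.84  0.11]
rail est stand xyz 0.0009 -0.0003 0.1435
top 1 97 X [-0.0018  0.0022  0.0059] Ymax 0.0749 Z50,90 [0.1499 0.1517]
wrist 1 1344 X [-0.0029  0.0005  0.0042] Ymax 0.0742 Z50,90 [0.1502 0.151 ]
wrist -1 207 X [-0.0031  0.0006  0.0042] Ymax -0.0551 Z50,90 [0.1502 0.1509]
t 11.47 pos [ 0.4707 -0.1672  0.159 ] yaw y 11.8 z [ 0.049  0.01  -0.999] F [ 0.68 -0.12 -1.76] w 7.12 g 39.97 q [ 0.82  0.41 -0.73  1.97  0.34  0.84  0.11]
rail est stand xyz 0.0009 -0.0003 0.1435
```

View pics/s3c.png

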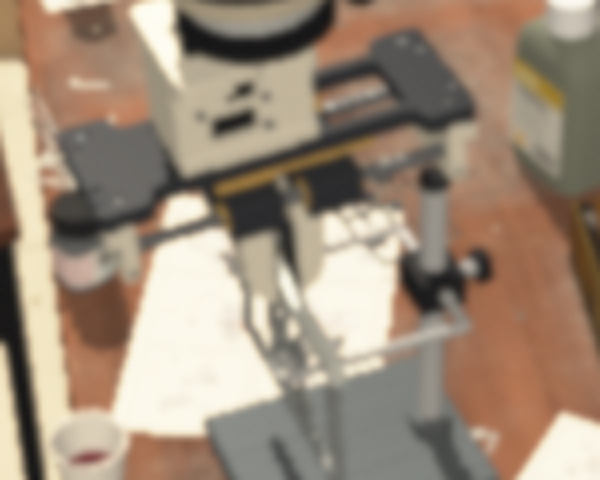

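Crop: the rail sits above the hooks (300,350)–(335,470), and the gripper's right end (455,140) is above the post top (432,180). With the tilt, about 6 mm should remain at full depth. Next I feel downward.

Request:
{"op": "arm_command", "data": {"targets": [[[0, -0.0004, 0.003, 0, 0, 0], [0, -0.0002, 0.003, 0, 0, 0], [0, -0.0002, 0.003, 0, 0, 0], [0, -0.0001, 0.002, 0, 0, 0], [0, -0.0001, 0.001, 0, 0, 0], [0, 0, 0.001, 0, 0, 0], [0, 0, 0, 0, 0, 0], [0, 0, 0, 0, 0, 0]]]}}

```text
clock: 12.52
position: [0.4703, -0.1673, 0.1458]
ee_rot: [1.961, 2.413, 0.06]
force: [-0.3, -0.7, -1.6]
width: 0.084
gripper_force: 40.0
```

Request:
{"op": "arm_command", "data": {"targets": [[[0, 0, 0.001, 0, 0, 0], [0, 0, 0, 0, 0, 0], [0, 0, 0, 0, 0, 0]]]}}

```text
clock: 12.9
position: [0.4703, -0.1673, 0.1447]
ee_rot: [1.961, 2.413, 0.06]
force: [-0.4, -0.3, -0.9]
width: 0.079
gripper_force: 40.0
```

Request:
{"op": "arm_command", "data": {"targets": [[[0, 0, 0.001, 0, 0, 0], [0, 0, 0, 0, 0, 0], [0, 0, 0, 0, 0, 0]]]}}

```text
clock: 13.28
position: [0.4704, -0.1673, 0.1437]
ee_rot: [1.961, 2.413, 0.06]
force: [0.0, 0.5, -0.4]
width: 0.079
gripper_force: 40.0
```

```bash
python3 - <<'E'
from h import *
tcp();rail(.129)
E
```

```text
t 13.28 pos [ 0.4704 -0.1673  0.1437] yaw y 11.8 z [ 0.049  0.01  -0.999] F [ 0.05  0.55 -0.38] w 7.29 g 39.97 q [ 0.8   0.43 -0.72  1.99  0.36  0.81  0.09]
rail est stand xyz 0.0005 -0.0002 0.1283
top 1 92 X [-0.002   0.0019  0.0055] Ymax 0.0749 Z50,90 [0.1346 0.1365]
wrist 1 1342 X [-0.0033  0.0001  0.0038] Ymax 0.0743 Z50,90 [0.1349 0.1358]
wrist -1 205 X [-0.0035  0.0002  0.0038] Ymax -0.055 Z50,90 [0.1349 0.1356]
```

Request:
{"op": "arm_command", "data": {"targets": [[[0, 0, 0.0007, 0, 0, 0], [0, 0, 0, 0, 0, 0], [0, 0, 0, 0, 0, 0]]]}}

```text
clock: 13.75
position: [0.4705, -0.1673, 0.1431]
ee_rot: [1.961, 2.413, 0.06]
force: [-0.6, 0.4, 1.8]
width: 0.082
gripper_force: 40.0
```

Request:
{"op": "arm_command", "data": {"targets": [[[0, 0, 0.0005, 0, 0, 0], [0, 0, 0, 0, 0, 0], [0, 0, 0, 0, 0, 0]]]}}

```text
clock: 14.12
position: [0.4705, -0.1673, 0.1426]
ee_rot: [1.961, 2.413, 0.06]
force: [-0.6, -0.9, 2.2]
width: 0.084
gripper_force: 40.0
```

Request:
{"op": "arm_command", "data": {"targets": [[[0, 0, 0.0008, 0, 0, 0], [0, 0, 0, 0, 0, 0], [0, 0, 0, 0, 0, 0]]]}}

```text
clock: 14.5
position: [0.4705, -0.1673, 0.1418]
ee_rot: [1.961, 2.413, 0.06]
force: [-0.6, 0.3, 4.1]
width: 0.076
gripper_force: 40.0
```

Request:
{"op": "arm_command", "data": {"targets": [[[0, 0, 0.0006, 0, 0, 0], [0, 0, 0, 0, 0, 0], [0, 0, 0, 0, 0, 0]]]}}

```text
clock: 14.88
position: [0.4705, -0.1673, 0.1411]
ee_rot: [1.961, 2.413, 0.06]
force: [-1.9, 0.8, 5.9]
width: 0.082
gripper_force: 40.0
```

Request:
{"op": "arm_command", "data": {"targets": [[[0, 0, 0.0005, 0, 0, 0], [0, 0, 0.0005, 0, 0, 0], [0, 0, 0, 0, 0, 0], [0, 0, 0, 0, 0, 0], [0, 0, 0, 0, 0, 0], [0, 0, 0, 0, 0, 0], [0, 0, 0, 0, 0, 0], [0, 0, 0, 0, 0, 0], [0, 0, 0, 0, 0, 0]]]}}

```text
clock: 16.0
position: [0.4705, -0.1673, 0.1403]
ee_rot: [1.961, 2.413, 0.06]
force: [-2.9, -0.5, 6.6]
width: 0.08
gripper_force: 40.0
```

```bash
python3 - <<'E'
from h import *
tcp();rail(.124,('wrist',));st()
E
```

```text
t 16.0 pos [ 0.4705 -0.1673  0.1403] yaw y 11.8 z [ 0.049  0.01  -0.999] F [-2.9  -0.47  6.59] w 7.34 g 40.0 q [ 0.8   0.43 -0.71  1.99  0.37  0.8   0.09]
rail est stand xyz 0.0007 -0.0002 0.1248
wrist 1 1344 X [-0.0032  0.0002  0.0039] Ymax 0.0742 Z50,90 [0.1315 0.1323]
wrist -1 210 X [-0.0034  0.0003  0.0039] Ymax -0.0545 Z50,90 [0.1315 0.1321]
t 16.05 pos [ 0.4705 -0.1673  0.1403] yaw y 11.79 z [ 0.049  0.01  -0.999] F [-3.17  0.04  6.97] w 7.75 g 40.0 q [ 0.8   0.43 -0.71  1.99  0.37  0.8   0.09]
```

Request:
{"op": "arm_command", "data": {"targets": [[[0, 0, 0.0006, 0, 0, 0], [0, 0, 0, 0, 0, 0], [0, 0, 0, 0, 0, 0], [0, 0, 0, 0, 0, 0], [0, 0, 0, 0, 0, 0], [0, 0, 0, 0, 0, 0], [0, 0, 0, 0, 0, 0], [0, 0, 0, 0, 0, 0], [0, 0, 0, 0, 0, 0], [0, 0, 0, 0, 0, 0]]]}}

```text
clock: 17.3
position: [0.4705, -0.1673, 0.1398]
ee_rot: [1.961, 2.413, 0.06]
force: [-2.9, -0.9, 7.9]
width: 0.08
gripper_force: 40.0
```

Request:
{"op": "arm_command", "data": {"targets": [[[0, 0, -0.001, 0, 0, 0], [0, 0, -0.001, 0, 0, 0], [0, 0, -0.001, 0, 0, 0], [0, 0, -0.0005, 0.025, 0, 0], [0, 0, 0, 0.025, 0, 0], [0, 0, 0, 0, 0, 0], [0, 0, 0, 0, 0, 0]]]}}

```text
clock: 18.18
position: [0.4708, -0.1671, 0.143]
ee_rot: [1.981, 2.438, 0.001]
force: [1.6, 0.4, 1.3]
width: 0.081
gripper_force: 40.0
```

```bash
python3 - <<'E'
from h import *
tcp();rail(.128,('wrist','top'))
E
```

```text
t 18.18 pos [ 0.4708 -0.1671  0.143 ] yaw y 11.82 z [ 0.001  0.    -1.   ] F [1.57 0.39 1.34] w 7.43 g 39.98 q [ 0.77  0.45 -0.7   1.96  0.37  0.87  0.07]
rail est stand xyz 0.0002 -0.0001 0.1275
wrist 1 1349 X [-0.0034  0.0004  0.0038] Ymax 0.0744 Z50,90 [0.1341 0.135 ]
wrist -1 210 X [-0.0035  0.0002  0.0038] Ymax -0.0553 Z50,90 [0.1341 0.1348]
top 1 89 X [-0.0025  0.001   0.0048] Ymax 0.0752 Z50,90 [0.134  0.1358]
```

Request:
{"op": "arm_command", "data": {"targets": [[[0, 0, -0.0005, 0, 0, 0], [0, 0, 0, 0, 0, 0]]]}}

```text
clock: 18.52
position: [0.4701, -0.1672, 0.1434]
ee_rot: [-1.981, -2.438, 0.0]
force: [0.9, -0.4, 0.3]
width: 0.086
gripper_force: 40.0
```

Request:
{"op": "arm_command", "data": {"targets": [[[0, 0, 0, 0, 0, 0], [0, 0, 0, 0, 0, 0], [0, 0, 0, 0, 0, 0], [0, 0, 0, 0, 0, 0], [0, 0, 0, 0, 0, 0], [0, 0, 0, 0, 0, 0]]], "jaw": 0.03}}

```text
clock: 19.27
position: [0.4704, -0.1673, 0.1435]
ee_rot: [1.981, 2.438, -0.0]
force: [-0.8, -0.8, -0.0]
width: 0.329
gripper_force: 0.0
```

Request:
{"op": "arm_command", "data": {"targets": [[[0, 0, -0.005, 0, 0, 0], [0, 0, -0.01, 0, 0, 0], [0, 0, -0.015, 0, 0, 0], [0, 0, -0.025, 0, 0, 0], [0, 0, -0.025, 0, 0, 0], [0, 0, -0.025, 0, 0, 0], [0, 0, -0.025, 0, 0, 0], [0, 0, 0, 0, 0, 0], [0, 0, 0, 0, 0, 0]]]}}

```text
clock: 20.4
position: [0.4701, -0.1673, 0.2736]
ee_rot: [1.981, 2.438, -0.0]
force: [-0.2, 0.3, -0.1]
width: 0.322
gripper_force: 0.0
```

```bash
python3 - <<'E'
from h import *
tcp();rail(.128,('wrist','top','side'));c=cam('side');save(c,'s4.png');im=c[0]['pixels'][180:300,200:350];cv2.imwrite('pics/s4c.png',cv2.cvtColor(cv2.resize(im,None,fx=4,fy=4,interpolation=cv2.INTER_CUBIC),cv2.COLOR_RGB2BGR))
E
```

```text
t 20.4 pos [ 0.4701 -0.1673  0.2736] yaw y 11.79 z [-0. -0. -1.] F [-0.21  0.34 -0.1 ] w 29.57 g 0.0 q [ 0.85  0.3  -0.77  1.79  0.23  1.15  0.21]
rail est stand xyz -0.0005 -0.0002 0.2581
wrist 1 419 X [-0.0038 -0.0006  0.0033] Ymax 0.0746 Z50,90 [0.1347 0.1358]
wrist -1 302 X [-0.0042 -0.0006  0.003 ] Ymax -0.0753 Z50,90 [0.1348 0.1357]
top 1 92 X [-0.0033  0.0005  0.0042] Ymax 0.0752 Z50,90 [0.1341 0.1363]
side 1 58 X [-0.0054 -0.0034  0.002 ] Ymax 0.0762 Z50,90 [0.1333 0.1356]
side -1 84 X [-0.0054 -0.0032  0.0018] Ymax -0.0777 Z50,90 [0.1332 0.1357]
```

View pics/s4c.png

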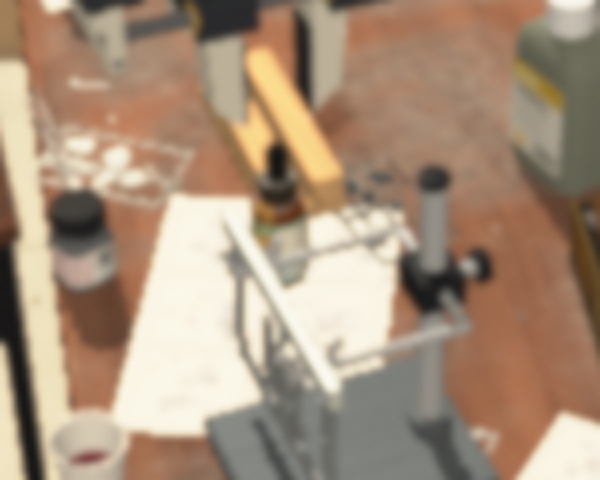

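The frame hangs level in both hooks, its rail running from (232,225) to (335,385). It is centred to within 1 mm in the top and wrist views, the gripper is clear, and the bottles, jar and cup look untouched.

```bash
python3 -c "
from cell import arm
print(arm.sign_off())"
```

```text
the job is handed in; nothing more can be done
None
```

The frame hangs level and released in both hooks, after a steady downward tug of about 9 N held for over a second, and the job is handed in at about 20 s; the sign-off returned no verdict.

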